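Restart the honey filler from its control box

TASK

Restart the honey filler at its control box: first press the blue reset button fully in and let it out again, then push the pump rocker over to its on side (the white half with the green bar) as far as it goes, and last press the green start button fully in and let go. Do not press green before the pump is on or blue after that, never press the red stop button, and leave the jars, the lid and the label roll where they stand.

Things in the scene. Friction and masses are not known exactly. Their poses are not given: they have to be found in the camera images.
- panel: control box of the filler, off-white, grey lid, 200 (x) x 210 (y) x 65 mm high, fixed to the table, turned up to 0.5 rad about z; origin at the centre of its underside. The buttons and the rocker sit on its level lid at the corners of a 90 x 90 mm square about its centre, sides along its x and y; which control is at which corner changes.
- reset_btn (a joint): Blue reset push button's travel in m: 0 = out (at rest), 0.006 = fully in; it springs back when released. Springy from 1.5 N at first touch to 5 N fully in.
- reset_btn_top (a point): centre of the blue reset button's round top (32 mm across, in a dark steel ring that stands 12 mm above the lid), at rest 83 mm above the table; goes down with the button. z up.
- start_btn (a joint): Green start push button's travel in m: 0 = out (at rest), 0.006 = fully in; it springs back when released. Springy from 1.5 N at first touch to 5 N fully in.
- start_btn_top (a point): centre of the green start button's round top (32 mm across, in a dark steel ring that stands 12 mm above the lid), at rest 83 mm above the table; goes down with the button. z up.
- stop_btn (a joint): Red stop push button's travel in m: 0 = out (at rest), 0.006 = fully in; it springs back when released. Springy from 1.5 N at first touch to 5 N fully in. Not to be pressed.
- stop_btn_top (a point): centre of the red stop button's round top (36 mm across, in a yellow ring that stands 12 mm above the lid), at rest 83 mm above the table; goes down with the button. z up.
- pump_base: dark frame of the pump rocker switch, 76 (x) x 44 (y) x 10 mm, on the lid, turned as the box is; origin at the centre of its underside. In it a shallow V-shaped rocker, 30 mm wide: two 34 mm halves on a pivot over the frame's centre, 83 mm above the table, parallel to y. The white half (green bar) lies towards +x, the black half towards -x.
- pump_rocker (a joint): angle in rad of the pump rocker: about -0.2 = off (start; white half raised), +0.2 = fully on (white half pressed down until its top is level, 83 mm above the table). No spring: it stays where it is left; friction 0.08 N m, so about 3 N down on the outer end moves it.
- pump_on (a point): point on the top of the rocker's white half, beside the green bar, 24 mm from the pivot towards the box's +x, mid width: where to push down. About 92 mm above the table when off, 83 mm when fully on. Moves with the rocker.
- jar_a: honey jar, amber with black lid, 68 mm across, 94 mm tall, loose, beside the box on its +y side; origin at the centre of its underside. Bystander.
- jar_b: honey jar like jar_a, beside the box on its -y side. Bystander.
- label_roll: white paper label roll, 84 mm across, 50 mm high, lying flat beyond the box (its +x side); origin at the centre of its underside. Bystander.
- jar_lid: loose black jar lid, 66 mm across, 14 mm high, on the table beyond the box (its +x side); origin at the centre of its underside. Bystander.

How it is judged (in metres and radians):
On the way, in this order (a step that is already met when the one before it is completed fails the run):
1. the blue reset button is pressed in (over 4.5 of 6 mm) while the pump is off (value of joint reset_btn above 0.0045 m and value of joint pump_rocker below 0 rad), for 0.1 s.
2. the blue button is let out again (under 1.5 mm) and the rocker is on (over 0.15 rad) (value of joint reset_btn below 0.0015 m and value of joint pump_rocker above 0.15 rad), for 0.1 s.
3. the green start button is pressed in (over 4.5 of 6 mm) with the pump on (value of joint start_btn above 0.0045 m and value of joint pump_rocker above 0.15 rad), for 0.1 s.
At the end, for the whole second after the job is handed in: the rocker is on (over 0.15 rad), all three buttons are out again (under 1.5 mm in), and the jars, lid and label roll are within 15 mm of where they stood (all of step 2 and value of joint each of start_btn, stop_btn below 0.0015 m and distance of each of jar_a, jar_b, label_roll, jar_lid from where it was at the start of the episode below 0.015 m); the robot touches nothing.
It fails at once if the red stop button is pressed (over 2.5 mm) (value of joint stop_btn above 0.0025 m).
It fails at once if the green start button is pressed (over 3 mm) before the pump is on (value of joint start_btn above 0.003 m and value of joint pump_rocker below 0.1 rad).
It fails at once if the blue reset button is pressed (over 3 mm) with the pump on (value of joint reset_btn above 0.003 m and value of joint pump_rocker above 0.1 rad).
It fails at once if a jar, the lid or the label roll is shoved, lifted or carried (over 15 mm from its place) (distance of any of jar_a, jar_b, label_roll, jar_lid from where it was at the start of the episode above 0.015 m).
It also fails if it takes over 43 s, if anything falls off the work surface, if the arm or the gripper's body presses on something with over 40 N, if the wrist force passes 120 N, or if a joint passes its speed limit or range.

ROBOT

A 7-joint arm with a two-finger parallel gripper is mounted at the origin on the work surface. World frame = base frame: x ahead of the robot, y to its left, z up, the work surface at z = 0. Lengths are in mm, angles in rad, forces in N, time in s.
With the tool pointing down it reaches from about 425 to 950 mm from the base axis. Payload 4.7 kg.
Tool frame: the origin (TCP) lies at the very end of the fingers, on their centre line; the grasp point (between the pads) lies 19 mm behind it (arm.grip_point_offset is the distance from the TCP to the grasp point, in mm); z points along the fingers, x is the direction in which the jaws open and shut, and the axes are right-handed (so a half turn about z gives the same grasp; the last joint's range is limited). The gripper opens to 87 mm and grips with 3 to 60 N. Pads are 19 mm wide; open, the fingers measure 117 mm over their backs; the gripper's body (75 mm by 190 mm) begins 51 mm behind the grasp point.
Start: joints at [-1.186, 0.469, -0.049, 1.532, 0.024, 1.141, -0.082], TCP at [271.374, 618.066, 222.573] pointing down, gripper open.
Joint ranges: [-2.59, 2.59], [-0.33, 1.99], [-1.39, 1.29], [0.1, 2.45], [-1.04, 4.18], [0.21, 1.99], [-2.66, 2.66]. Speed limits (rad/s): [2.57, 2.57, 3.14, 3.14, 3.14, 3.14, 3.14].

INTERFACE

Orientations are given as [roll, pitch, yaw] about the fixed x, y, z axes, in that order (R = Rz(yaw) Ry(pitch) Rx(roll)).
In Python, from cell import arm, vision, close_job gives the robot as it stands. The module is installed in compiled form; this text tells all that it offers.
- The arm moves only by the shell command python3 -m inch 'ROWS' [FORCE]. ROWS is JSON, a list of rows, each a list of 5 numbers: the shift along the world's x, y, z in m, then the turn about the world's z in degrees, then the finger opening in m, from 0 to 0.087. A call has 1 to 8 rows; each row is the pose to reach, as a shift and turn from the pose measured when the call began; what a row does not reach only later rows make up. A row lasts 1/12 s, in which the tool goes at most 41.7 mm and 7.16 degrees, less where a joint would pass 70% of its speed; a pose out of reach is approached as far as the arm can. A call with a gripper value outside its range is refused whole. The fingers move at their own pace and stop on an object; FORCE is the grip in N (left out, the last holds). Time passes only in rows, so rows that repeat a pose let the fingers close. It gives the time, the measured TCP pose, the force and the opening at its end, in the units of the state.
- arm.read_state(): the state, without advancing time (a new reading comes with each control period).
- vision.snapshot(name): name is "scene" or "top"; returns the picture (480x640x3 uint8, red, green, blue); there is no depth.
- vision.camera_params(name): a dict with "fx", "fy", "cx", "cy" (pixels), "k1" (the pictures are not rectified: a ray, as slopes to the right and down, at radius r is drawn at 1 + k1 r^2 times it, then the intrinsics apply), "extrinsics" (4x4, takes a point from world to camera coordinates). Camera axes: x right, y down, z forward; pixel columns grow to the right and rows downward; lengths in mm; the calibration is good to about 2 mm. A picture is of the moment at which its call begins. camera_params takes no time and is no camera call.
- close_job(): hands the job in, once; it reports no verdict.
The state is a dict: "t": time; "qpos": joint angles; "qd": joint speeds; "joint_efforts": joint torques, N m; "tool_pos": TCP position; "orientation": TCP orientation; "force": force on the tool from outside, world axes, zero at the start; "moment": the same for the moment, N m; "finger_gap": opening from 0.0 (shut) to 1.0 (fully open).
Only numpy, scipy, OpenCV 4.12 (cv2) and the standard library are available. Lean on these libraries where they do the work, as an engineer would, in place of code of your own. Each camera call takes 0.05 s, during which the arm holds its last target. There are 200 camera calls.

## Working session

There is one attempt and no reset: what is moved stays moved. The work goes in short steps, Python scripts to look and compute and a shell command to move; the robot and the scene stay as the last step left them, time stands still between calls to the robot, and variables do not carry over. Pictures are saved under pics/ and viewed, about 8 in all and at most 12, crops included, and the job is handed in when it is done.

```bash
mkdir -p pics; python3 - <<'E'
from cell import arm, vision
import cv2
for n in ("top","scene"):
    im=vision.snapshot(n); cv2.imwrite(f"pics/{n}0.png",im[:,:,::-1])
    p=vision.camera_params(n); print(n,p)
s=arm.read_state(); print(s)
E
```

```text
top {'fx': 505.81743864244993, 'fy': 505.81743864244993, 'cx': 316.4907273315754, 'cy': 242.39883802260542, 'k1': -0.14399282213552272, 'extrinsics': array([[-1.26836729e-02, -9.99916552e-01, -2.45228121e-03,
         3.63268213e+01],
       [-9.90964183e-01,  1.28975342e-02, -1.33505209e-01,
         6.35011757e+02],
       [ 1.33525697e-01,  7.36786444e-04, -9.91045077e-01,
         1.05276453e+03],
       [ 0.00000000e+00,  0.00000000e+00,  0.00000000e+00,
         1.00000000e+00]])}
scene {'fx': 520.9356028470728, 'fy': 520.9356028470728, 'cx': 324.0604426164507, 'cy': 238.5014079750746, 'k1': 0.03222408860697462, 'extrinsics': array([[-7.93336329e-02,  9.96794850e-01, -1.03054246e-02,
         2.27630907e+01],
       [ 8.49980565e-01,  6.22405171e-02, -5.23124418e-01,
        -5.01875413e+02],
       [-5.20806311e-01, -5.02607712e-02, -8.52194016e-01,
         1.37979070e+03],
       [ 0.00000000e+00,  0.00000000e+00,  0.00000000e+00,
         1.00000000e+00]])}
{'t': 0.1, 'qpos': array([-1.18587074,  0.46938475, -0.04858831,  1.53357913,  0.02411199,
        1.14102439, -0.08230124]), 'qd': array([ 0.00062907, -0.00030492,  0.00076736, -0.00318567,  0.00127333,
       -0.00354062,  0.00160955]), 'joint_efforts': array([ 4.05671835e-04, -5.09172142e+01, -8.14989768e-02, -2.36827004e+01,
       -6.15054974e-02,  3.45345831e-02,  5.05518938e-05]), 'tool_pos': array([271.20158692, 617.52065433, 221.58624129]), 'orientation': array([3.14151452e+00, 1.80790952e-03, 1.15699763e+00]), 'force': array([ 0.01007304, -0.79878801, -0.6619152 ]), 'moment': array([0.02440941, 0.02917256, 0.04302519]), 'finger_gap': 1.0028425832303849}
```

View pics/top0.png

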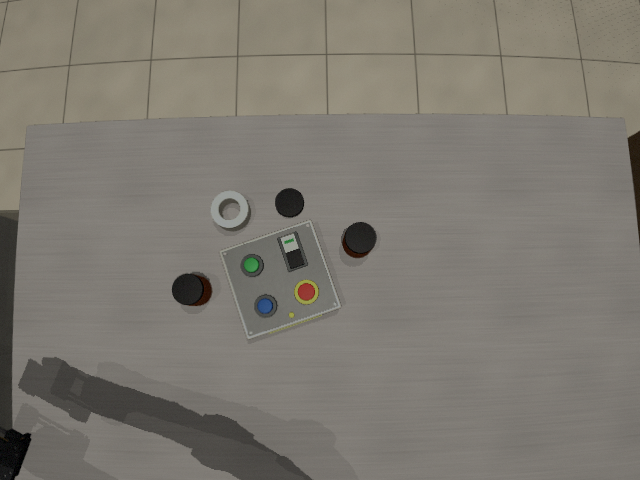

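View pics/scene0.png

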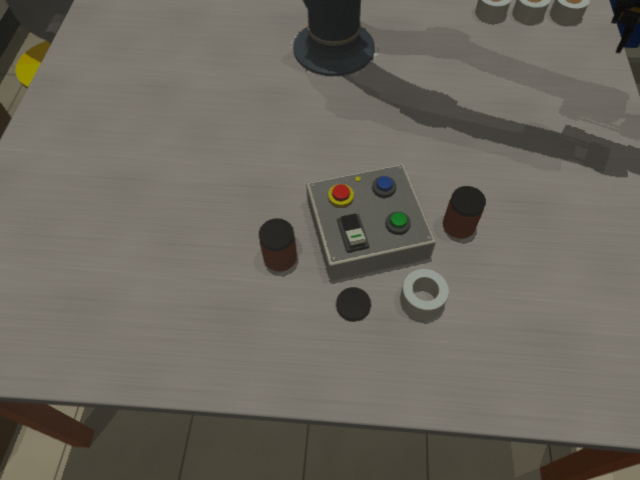

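Top view: green at (251,265), blue at (265,306), red at (306,292), and the rocker at (292,252) with its white half towards +x. The scene view agrees.

```bash
cat > h.py <<'E'
import numpy as np, cv2
from cell import arm, vision
def ray(n,px):
    p=vision.camera_params(n); E=p["extrinsics"]
    u=np.array([(px[0]-p["cx"])/p["fx"],(px[1]-p["cy"])/p["fy"]])
    K=np.eye(3); v=cv2.undistortPoints(np.array([[u]]),K,np.array([p["k1"],0,0,0,0]))[0,0]
    d=E[:3,:3].T@np.array([v[0],v[1],1]); return -E[:3,:3].T@E[:3,3], d
def onplane(n,px,z):
    c,d=ray(n,px); return c+d*(z-c[2])/d[2]
R={"green":((50,90),120),"blue":((105,130),120),"red":((170,180),120)}
def centers(n,box):
    im=vision.snapshot(n); h=cv2.cvtColor(im,cv2.COLOR_RGB2HSV); out={}
    for k,((a,b),s) in R.items():
        m=cv2.inRange(h,(a,s,50),(b,255,255)); q=np.zeros_like(m); x0,y0,x1,y1=box; q[y0:y1,x0:x1]=m[y0:y1,x0:x1]
        N,_,st,c=cv2.connectedComponentsWithStats(q); i=1+np.argsort(-st[1:,4])[:2]
        out[k]=[(c[j].round(1).tolist(),int(st[j,4])) for j in i]
    return out
E
python3 - <<'E'
from h import *
P={}
for n,b in (("top",(215,220,345,345)),("scene",(300,160,440,280))):
    o=centers(n,b); print(n,o)
    for k in o: P[n,k]=onplane(n,o[k][0][0],83); print(n,k,P[n,k].round(1))
for n in("top","scene"):
    g,b,r=(P[n,k][:2] for k in("green","blue","red"))
    v=g-b; w=b-r; print(np.linalg.norm(v),np.linalg.norm(w),np.arctan2(v[1],v[0]),np.arctan2(-w[0],w[1]))
G,B,Rr=((P["top",k]+P["scene",k])[:2]/2 for k in("green","blue","red"))
v=(G-B); ux=(G-B)-np.array([-(Rr-B)[1],(Rr-B)[0]])*-1 if 0 else (G-B)
a=np.mean([np.arctan2(v[1],v[0]),np.arctan2(-(B-Rr)[0],(B-Rr)[1])]); x=np.array([np.cos(a),np.sin(a)])
piv=(G+Rr)/2*2-B; pon=piv+24*x
print("yaw",a,"pivot",piv,"pump_on",pon)
s=arm.read_state(); t=s["tool_pos"]
for k,p in(("blue",B),("pon",pon),("green",G)): print(k,p.round(1),"shift from tcp",(p-t[:2]).round(1))
print("turn deg",np.degrees(a+np.pi/2-s["orientation"][2]),t)
E
```

```text
top {'green': [([251.1, 264.5], 177), ([288.8, 240.6], 17)], 'blue': [([264.6, 305.5], 178)], 'red': []}
top green [585.4 164.7  83. ]
top blue [500.3 136.6  83. ]Traceback (most recent call last):
  File "<stdin>", line 5, in <module>
IndexError: list index out of range
```

```bash
sed -i 's/"red":((170,180),120)/"red":((0,8),120)/' h.py
python3 - <<'E'
from h import *
P={}
for n,b in (("top",(215,220,345,345)),("scene",(300,160,440,280))):
    o=centers(n,b); print(n,o)
    for k in o: P[n,k]=onplane(n,o[k][0][0],83); print(n,k,P[n,k].round(1))
for n in("top","scene"):
    g,b,r=(P[n,k][:2] for k in("green","blue","red"))
    v=g-b; w=b-r; print(np.linalg.norm(v),np.linalg.norm(w),np.arctan2(v[1],v[0]),np.arctan2(-w[0],w[1]))
G,B,Rr=((P["top",k]+P["scene",k])[:2]/2 for k in("green","blue","red"))
v,w=G-B,B-Rr
a=np.mean([np.arctan2(v[1],v[0]),np.arctan2(-w[0],w[1])]); x=np.array([np.cos(a),np.sin(a)])
piv=G+Rr-B; pon=piv+24*x
print("yaw",a,"pivot",piv,"pump_on",pon)
for c in("top","scene"): print(c,"bar",onplane(c,{"top":(288.8,240.6),"scene":centers("scene",(300,225,370,280))["green"][0][0]}[c],91))
s=arm.read_state(); t=s["tool_pos"]
for k,p in(("blue",B),("pon",pon),("green",G)): print(k,p.round(1),"shift from tcp",(p-t[:2]).round(1))
print("turn deg",np.degrees(a+np.pi/2-s["orientation"][2]),t,s["t"])
E
```

```text
top {'green': [([251.1, 264.4], 177), ([288.8, 240.6], 17)], 'blue': [([264.6, 305.5], 177)], 'red': [([305.9, 291.2], 216)]}
top green [585.6 164.7  83. ]
top blue [500.3 136.6  83. ]
top red [528.8  51.3  83. ]
scene {'green': [([398.4, 219.0], 183), ([355.9, 235.5], 11)], 'blue': [([384.3, 182.3], 147)], 'red': [([340.5, 192.0], 206)]}
scene green [585.5 167.1  83. ]
scene blue [499.2 138.5  83. ]
scene red [529.5  52.8  83. ]
89.79134974729037 89.99187303519359 0.31765417541532104 0.3219430721406404
90.84441515463187 90.94158711413218 0.31937395418961767 0.3389204038464352
yaw 0.3244976867843766 pivot [614.89608964  80.30022725] pump_on [637.64355363  87.95221272]
top bar [633.41388714  85.43116709  91.        ]
scene bar [633.46751739  87.86309181  91.        ]
blue [499.8 137.6] shift from tcp [ 228.4 -480.3]
pon [637.6  88. ] shift from tcp [ 366.3 -530. ]
green [585.5 165.9] shift from tcp [ 314.2 -452.1]
turn deg 42.30157319949232 [271.34009435 617.92322477 222.30586828] 0.35
```

```bash
python3 -m inch '[[0.014,-0.03,0,5,0],[0.028,-0.06,0,10,0],[0.042,-0.09,0,15,0],[0.056,-0.12,0,21,0],[0.07,-0.15,0,26,0],[0.085,-0.18,0,32,0],[0.1,-0.21,0,37,0],[0.114,-0.24,0,42.3,0]]' 20
python3 -m inch '[[0.014,-0.03,0,0,0],[0.028,-0.06,0,0,0],[0.042,-0.09,0,0,0],[0.056,-0.12,0,0,0],[0.07,-0.15,0,0,0],[0.085,-0.18,0,0,0],[0.1,-0.21,0,0,0],[0.112,-0.235,-0.03,0,0]]'
python3 -c "
from cell import arm;s=arm.read_state();print(s['t'],s['tool_pos'],s['orientation'],s['force'],s['finger_gap'])"
```

```text
t: 1.02
tool_pos: [386.0, 376.3, 222.5]
orientation: [3.141, 0.0, 1.9]
force: [-0.2, -0.2, -0.4]
finger_gap: 0.481
t: 1.68
tool_pos: [503.1, 140.1, 197.5]
orientation: [3.128, 0.001, 1.898]
force: [1.8, 1.3, -0.0]
finger_gap: 0.005
1.6833 [503.05453724 140.13728771 197.47831131] [3.12835563e+00 6.70451300e-04 1.89773373e+00] [ 1.76872858  1.34691971 -0.00764772] 0.005150172383820331
```

```bash
python3 -m inch '[[-0.003,-0.002,-0.025,0,0],[-0.003,-0.002,-0.05,0,0],[-0.003,-0.002,-0.075,0,0],[-0.003,-0.002,-0.09,0,0],[-0.003,-0.002,-0.1,0,0],[-0.003,-0.002,-0.1,0,0],[-0.003,-0.002,-0.1,0,0]]'
python3 - <<'E'
from h import *
for n,(x,y) in (("top",(200,220)),("scene",(300,120))):
    im=vision.snapshot(n)[y:y+150,x:x+200]; cv2.imwrite(f"pics/{n}1.png",cv2.resize(im[:,:,::-1],None,fx=3,fy=3,interpolation=2))
cv2.imwrite("pics/c1.png",np.vstack([cv2.resize(cv2.imread(f"pics/{n}1.png"),(400,300)) for n in("top","scene")]))
E
```

```text
t: 2.27
tool_pos: [500.3, 138.3, 97.7]
orientation: [3.128, 0.001, 1.898]
force: [0.2, -0.0, -0.6]
finger_gap: 0.009
```

View pics/c1.png

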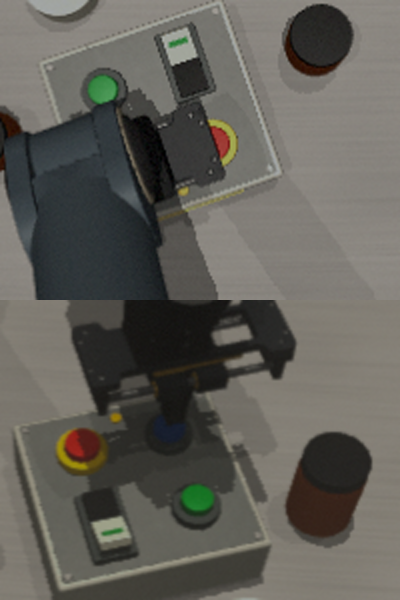

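The scene crop shows the closed fingers centred over the blue button at (168,430), with the gripper body well clear of everything. Next I press it.

```bash
python3 -m inch '[[0,0,-0.008,0,0],[0,0,-0.014,0,0],[0,0,-0.018,0,0],[0,0,-0.02,0,0],[0,0,-0.0205,0,0],[0,0,-0.0205,0,0],[0,0,-0.0205,0,0],[0,0,-0.0205,0,0]]'
```

```text
t: 3.03
tool_pos: [502.4, 139.1, 81.1]
orientation: [3.123, 0.0, 1.898]
force: [-5.0, -0.6, 22.5]
finger_gap: 0.005
```

```bash
python3 - <<'E'
from h import *
s=arm.read_state(); print(s['tool_pos'],s['force'],s['moment'],s['orientation'])
im=vision.snapshot("scene")[130:250,330:450]; cv2.imwrite("pics/s2.png",cv2.resize(im[:,:,::-1],None,fx=5,fy=5,interpolation=2))
E
```

```text
[502.41015185 139.13137544  81.12422688] [-5.03685566 -0.57485601 22.46418997] [-0.24379372  1.15982813  0.00124127] [3.12286288e+00 2.76019454e-04 1.89772411e+00]
```

View pics/s2.png

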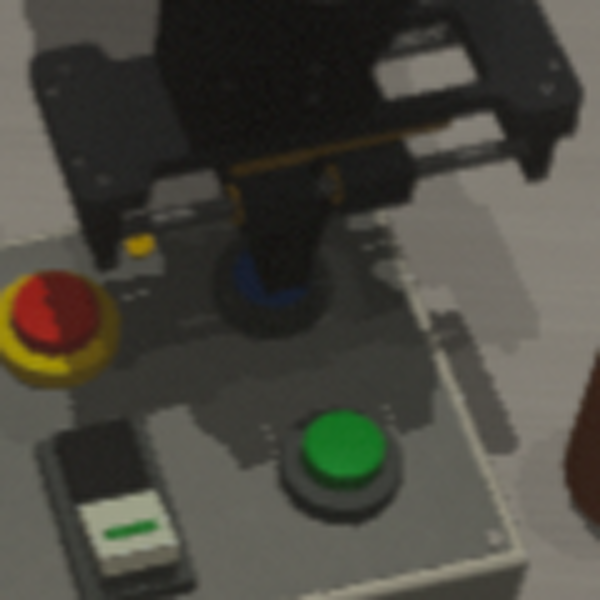

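```bash
for i in 1 2 3 4 5; do python3 -m inch '[[0,0,0.002,0,0],[0,0,0.002,0,0],[0,0,0.002,0,0]]' | grep -E "tool_pos|force"; done; python3 -m inch '[[0,0,0.015,0,0],[0,0,0.015,0,0],[0,0,0.015,0,0]]'
```

```text
tool_pos: [502.5, 139.2, 83.5]
force: [-1.1, -0.4, 3.9]
tool_pos: [502.6, 139.1, 85.3]
force: [0.1, -0.4, 2.8]
tool_pos: [502.5, 139.1, 87.2]
force: [1.2, 0.8, 3.1]
tool_pos: [502.2, 139.1, 89.0]
force: [0.4, -0.3, -1.4]
tool_pos: [502.2, 139.1, 91.0]
force: [0.5, -0.0, 0.3]
t: 4.58
tool_pos: [502.8, 139.2, 106.5]
orientation: [3.121, 0.0, 1.898]
force: [0.4, 1.6, -0.8]
finger_gap: 0.007
```

Springy contact runs from about 88 to 82 mm as read, then hits a hard stop with 22 N. So the blue button went fully in and is out again, and TCP z reads about 4.5 mm high. Now the rocker.

```bash
python3 -m inch '[[0.01,-0.004,0.02,0,0],[0.04,-0.015,0.02,0,0],[0.075,-0.028,0.02,0,0],[0.11,-0.041,0.02,0,0],[0.135,-0.051,0.012,0,0],[0.135,-0.051,0.005,0,0],[0.135,-0.051,0.002,0,0],[0.135,-0.051,0.002,0,0]]'
python3 - <<'E'
from h import *
a=vision.snapshot("scene")[150:270,300:420]; b=vision.snapshot("top")[200:320,220:340]
cv2.imwrite("pics/p3.png",np.hstack([cv2.resize(i[:,:,::-1],(400,400),interpolation=2) for i in(a,b)]))
E
```

```text
t: 5.25
tool_pos: [635.7, 88.6, 106.4]
orientation: [3.126, -0.001, 1.898]
force: [-0.9, 0.3, 1.0]
finger_gap: 0.005
```

View pics/p3.png

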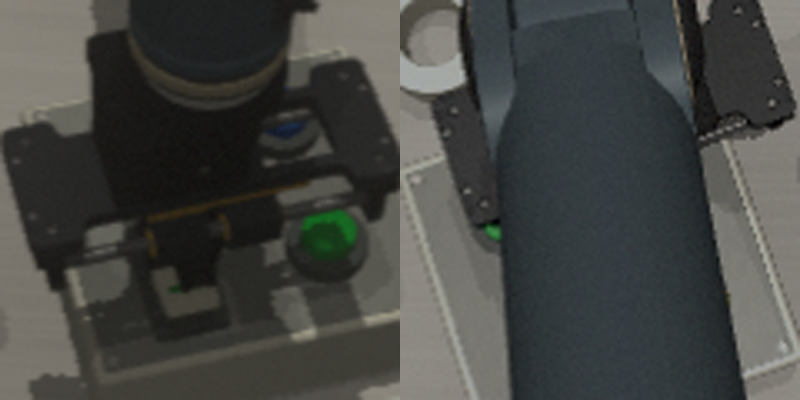

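The scene crop shows the fingertips over the white half, laterally centred at about (195,280). I press with a small shift outward.

```bash
python3 -m inch '[[0.003,0,-0.005,0,0],[0.003,0,-0.009,0,0],[0.003,0,-0.013,0,0],[0.003,0,-0.016,0,0],[0.003,0,-0.019,0,0],[0.003,0,-0.021,0,0],[0.003,0,-0.021,0,0],[0.003,0,-0.021,0,0]]'
```

```text
t: 6.02
tool_pos: [639.5, 89.4, 87.1]
orientation: [3.123, -0.001, 1.899]
force: [1.4, 1.0, 2.4]
finger_gap: 0.006
```

```bash
python3 -m inch '[[0,0,-0.002,0,0],[0,0,-0.004,0,0],[0,0,-0.004,0,0],[0,0,-0.004,0,0]]'
```

```text
t: 6.35
tool_pos: [639.7, 89.5, 83.5]
orientation: [3.122, -0.001, 1.899]
force: [1.6, 1.1, 4.8]
finger_gap: 0.003
```

```bash
python3 -m inch '[[0,0,-0.002,0,0],[0,0,-0.003,0,0],[0,0,-0.003,0,0]]'
```

```text
t: 6.6
tool_pos: [639.8, 89.5, 83.3]
orientation: [3.122, -0.001, 1.899]
force: [-4.6, 0.5, 19.0]
finger_gap: 0.002
```

```bash
python3 -m inch '[[0,0,0.005,0,0],[0,0,0.02,0,0],[-0.005,0.02,0.04,0,0],[-0.03,0.05,0.045,0,0],[-0.053,0.075,0.04,0,0],[-0.053,0.076,0.03,0,0],[-0.053,0.076,0.027,0,0],[-0.053,0.076,0.027,0,0]]'
python3 - <<'E'
from h import *
s=arm.read_state(); print(s['tool_pos'])
a=vision.snapshot("scene")[150:270,310:430]
cv2.imwrite("pics/p4.png",cv2.resize(a[:,:,::-1],(600,600),interpolation=2))
E
```

```text
t: 7.27
tool_pos: [585.6, 164.0, 108.6]
orientation: [3.126, 0.0, 1.899]
force: [-0.9, -1.0, 0.2]
finger_gap: 0.003
[585.56820128 163.98162746 108.56596337]
```

View pics/p4.png

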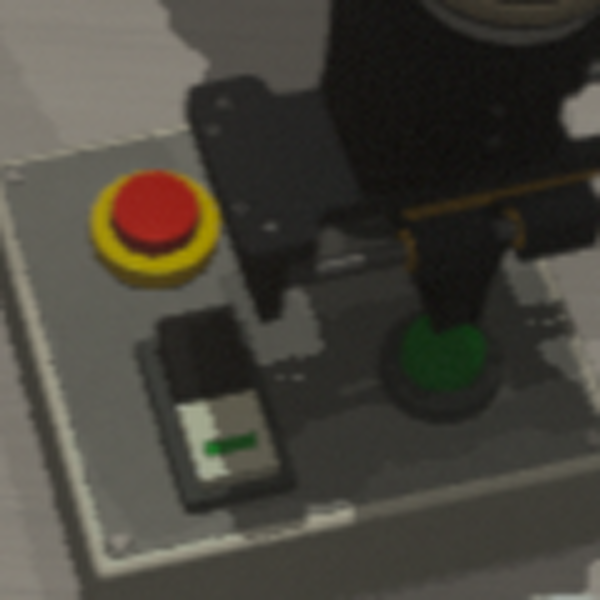

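The rocker has flipped: the black half is raised and the white half is level at (225,440). The fingertips are over green at (445,340). Next I press green until it hits its hard stop.

```bash
python3 -m inch '[[0,0.002,-0.008,0,0],[0,0.002,-0.016,0,0],[0,0.002,-0.021,0,0],[0,0.002,-0.024,0,0],[0,0.002,-0.026,0,0],[0,0.002,-0.026,0,0],[0,0.002,-0.026,0,0]]'
```

```text
t: 7.9
tool_pos: [586.8, 164.5, 83.5]
orientation: [3.125, 0.001, 1.896]
force: [-0.7, -2.3, 3.9]
finger_gap: 0.007
```

```bash
python3 -m inch '[[0,0,-0.002,0,0],[0,0,-0.004,0,0],[0,0,-0.004,0,0],[0,0,-0.004,0,0]]'
```

```text
t: 8.23
tool_pos: [586.9, 164.6, 81.3]
orientation: [3.124, 0.001, 1.896]
force: [-4.7, -2.6, 13.4]
finger_gap: 0.009
```

Green hits its hard stop at the same reading as blue. I hold briefly, then retreat.

```bash
python3 -m inch '[[0,0,-0.002,0,0],[0,0,-0.002,0,0],[0,0,0.01,0,0],[0,0,0.03,0,0],[0,0,0.06,0,0],[0,0,0.09,0,0],[0,0,0.12,0,0],[0,0,0.12,0,0]]'
python3 -m inch '[[-0.014,0.03,0,0,0],[-0.028,0.06,0,0,0],[-0.042,0.09,0,0,0],[-0.056,0.12,0,0,0],[-0.07,0.15,0,0,0],[-0.085,0.18,0,0,0],[-0.1,0.21,0,0,0],[-0.1,0.21,0,0,0]]'
python3 - <<'E'
from h import *
a=vision.snapshot("scene")[140:320,240:500]; b=vision.snapshot("top")[180:350,160:390]
cv2.imwrite("pics/p5.png",np.hstack([cv2.resize(i[:,:,::-1],(400,290),interpolation=2) for i in(a,b)]))
E
```

```text
t: 8.9
tool_pos: [590.6, 166.8, 208.1]
orientation: [3.111, -0.0, 1.897]
force: [2.0, -0.2, 0.6]
finger_gap: 0.005
t: 9.57
tool_pos: [484.5, 386.1, 207.7]
orientation: [3.112, -0.007, 1.91]
force: [-0.8, 1.2, -0.0]
finger_gap: 0.006
```

View pics/p5.png

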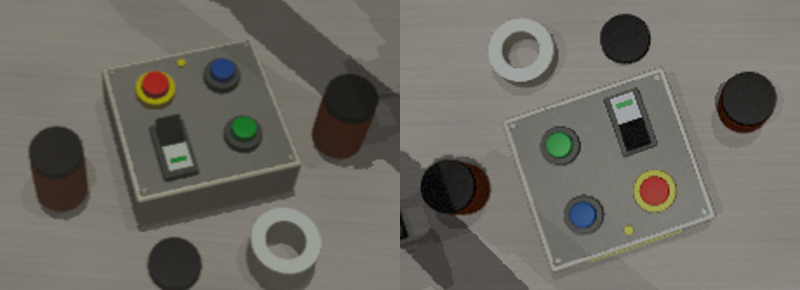

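All three buttons stand out and the bystanders have not moved. In the scene view the green bar dropped from row 235.5 to about 239, which fits the white half being down.

```bash
python3 -c "
from cell import close_job; print(close_job())"
```

```text
the job is handed in; nothing more can be done
None
```

I pressed blue to its hard stop and released it, pushed the pump rocker to its on stop, then pressed green to its hard stop and let go. The job was handed in at about 9.7 s of the 43 s allowed.

**Last checks:** The final pictures show the rocker on, all three buttons out, and the jars, lid and label roll where they stood by eye. The arm is well clear of the box. The highest force I read was about 22 N, on blue.

**Disagreement:** Both buttons stopped at a TCP height reading of about 81.5 mm, not the expected 77 mm. The rocker stopped at 83.3 mm, close to the stated 83 mm. I first put the button result down to a 4.5 mm offset in the TCP height, but the rocker does not fit that. I therefore judged "fully in" by force: for blue, a springy 3–4 N over about 6 mm of travel and then a sharp rise; for green, 3.9 N and then the same sharp rise. I had no direct reading of how far the buttons travelled.

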